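# Open the terminal cover of the wide box

## Robot

A 7-joint arm with a two-finger parallel gripper is mounted at the origin on the work surface. World frame = base frame: x ahead of the robot, y to its left, z up, the work surface at z = 0. Lengths are in m, angles in rad, forces in N, time in s.
With the tool pointing down it reaches from about 0.4 to 0.85 m from the base axis. Payload 10.4 kg.
Tool frame: the origin (TCP) lies at the centre of the arm's flange, where the gripper is bolted on; the fingertips stand 173 mm ahead of it and the grasp point (between the pads) lies 155 mm ahead of it; z points along the fingers, y is the line along which they close (so a half turn about z gives the same grasp; the last joint's range is limited). The gripper opens to 85 mm and grips with 20 to 120 N. Pads are 22 mm wide; open, the fingers measure 114 mm over their backs; the gripper's body (76 mm by 85 mm) begins 54 mm behind the grasp point. The pads swing forward as they close: fully open they stand 13 mm farther back than shut.
Start: joints at [-1.151, 0.332, -0.065, 1.46, 0.022, 1.35, -0.088], TCP at [0.268, 0.565, 0.405] pointing down, gripper open.
Joint ranges: [-2.6, 2.6], [-0.5, 2.12], [-1.47, 1.34], [0.16, 2.42], [-1.27, 4.41], [0.06, 2.06], [-2.6, 2.6]. Speed limits (rad/s): [2.22, 2.22, 2.79, 2.79, 3.14, 3.14, 3.14].

## Interface

Orientations are given as a unit quaternion [x, y, z, w].
In Python, from workcell import manip, viewer, finder gives the robot as it stands.
- The arm moves only by the tool arm_command, never from a script. Its argument "plan" is a list of rows, each an object with "dp": the shift along the tool's x, y, z in mm, a list of three; "spin": the turn about the tool's z in rad. A call has 1 to 5 rows; each row shifts and turns the commanded pose from where the row before left it, along the tool's axes as they then stand; what a row does not reach is not made up. A row lasts 1/10 s, in which the tool goes at most 50 mm and 8.59 degrees, less where a joint would pass 70% of its speed; a pose out of reach is approached as far as the arm can. A call is refused whole if a number of a shift passes 50 or a number of a turn 0.15, either way. A call with a gripper value outside its range is refused whole. "grip" is the closure, from -1 (fully open) to 1 (shut), set as the call begins (left out, the last holds). The fingers move at their own pace and stop on an object; "newtons" is the grip in N (left out, the last holds). Time passes only in rows, so rows that do not move let the fingers close. It gives the time, the measured TCP pose, the force, the opening and the grip force at its end, in the units of the state.
- manip.get_obs(): the state, without advancing time (a new reading comes with each control period).
- viewer.camera(name): name is "scene" or "top" or "wrist"; returns the picture (420x560x3 uint8, blue, green, red); there is no depth.
- viewer.camera_params(name): a dict with "vertical_fov" (degrees; the focal length in pixels is half the picture's height over the tangent of half this angle, whatever the lens; pixels are square), "cx", "cy" (the principal point, pixels), "k1" (the pictures are not rectified: a ray, as slopes to the right and down, at radius r is drawn at 1 + k1 r^2 times it, then the intrinsics apply), "R" (3x3) and "t" (3): a world point X has camera coordinates R X + t; the wrist camera has in their place "T_tool_cam" (4x4, takes a point from camera to tool coordinates, whose origin is the TCP and whose axes are the flange's). Camera axes: x right, y down, z forward; pixel columns grow to the right and rows downward; lengths in m; the calibration is good to about 2 mm. A picture is of the moment at which its call begins: read the wrist's pose just before it. camera_params takes no time and is no camera call.
- manip.hand_in(): hands the job in; it is judged then, once.
Trained networks look in the newest picture that a camera, given by its name, has taken for a name from the list of things; names that differ only in an ending like _2 or _b are one class to them, and where a whole thing is asked for, a point or a joint stands for the part that bears it (a point fixed in the world has none). Each returns a list of dicts, best first, with "score" (0 to 1); they miss things now and then, are a little off and sometimes report something else, mostly with a low value. They report only what shows in the picture. A call takes as long as a camera call. They do not tell look-alikes from the thing itself.
- finder.find_in(camera, thing): "position" ([x, y, z] in m, in world coordinates, good to about 4 mm: the middle of the surface that is visible of it).
The state is a dict: "clock": time; "joint_pos": joint angles; "joint_velocities": joint speeds; "tau": joint torques, N m; "position": TCP position; "ee_rot": TCP orientation; "ft_force": force on the tool from outside, world axes, zero at the start; "torque": the same for the moment, N m; "grip_width": opening from 0.0 (shut) to 1.0 (fully open); "grasp_force": force on a finger pad.
Only numpy, scipy, OpenCV 4.12 (cv2) and the standard library are available. Lean on these libraries where they do the work, as an engineer would, in place of code of your own. Each camera call takes 0.05 s, during which the arm holds its last target. There are 200 camera calls.

## Task

Open the wider of the two grey terminal boxes: with the fingertips press its black snap tab fully in (it stays in), then push the white cover by its rib, over the tab, right off its seat so that the terminals are fully uncovered and the cover lies flat in the run-out at the end of the box. Do not grasp, lift or tip the cover; let go of everything, and leave the narrower box and all other things on the bench as they are.

Things in the scene. Friction and masses are not known exactly. Their poses are not given: they have to be found in the camera images.
- wide_box: The box to open: low grey plastic terminal box fixed to the bench, 205 mm long, 91 mm wide (the other is narrower). Origin on the bench under the middle of the cover's seat; z up, x along the box in the direction in which the cover slides off, y across. Along both sides, from seat to end stop, run guides, inner faces 79 mm apart, 50 mm high.
- wide_seat (a point): Centre of the cover's seat, 45 mm above the bench, on the box's middle line. The seat (x = -25 to +25 mm) is two side ledges with a terminal well between. Behind it, at box x = -75 to -27 mm, is a flat rear deck 48 mm high. In front of it the tab stands in an open recess (x = 25 to 58 mm, 60 mm across between the ledges, floor 16 mm below the seat).
- wide_runout (a point): Centre of the run-out where the cover ends up, at box x = 77 mm, 45 mm above the bench (level with the seat, the side ledges go right through). A raised end stop at box x = 125 mm, 55 mm high, closes it.
- wide_cover: White cover of the wide box, loose, about 90 g, 50 mm (x) by 76 mm (y), plate 6 mm thick. Origin at the centre of its underside, axes as the box's. A raised rib 62 mm wide along its rear edge (x = -25 to -17 mm), top 18 mm above the underside, is there to be pushed from behind. Off its seat when over 50 mm along the box's x; at the end stop it is at 100 mm.
- wide_tab (a joint): Snap tab of the wide box: black block that slides straight down. Value in m: near 0 = out (it starts at 0 to 0.003), 0.012 = fully in. It blocks the cover until 0.009. About 4 N moves it and it stays where it is left.
- wide_tab_top (a point): Centre of the flat top of that tab (28 mm by 30 mm), at x = 40.5 mm on the box; 54 mm above the bench when fully out (9 mm above the seat), 42 mm when fully in (3 mm below the seat).
- narrow_box: The other terminal box, to be left alone: same make, length, heights and layout but only 63 mm wide. Fixed. Origin and axes as for the wide box.
- narrow_cover: Cover of the narrow box, loose, 50 mm by 48 mm, otherwise as the wide one. To be left on its seat.
- narrow_tab (a joint): Snap tab of the narrow box, same travel as the other. To be left alone.
- flux_bottle: Bystander: white plastic bottle, 36 mm across, 75 mm tall, standing between the boxes. Origin at the centre of its base.
- screw_pot: Bystander: small open steel pot, 40 mm across, 26 mm tall, standing close beside the wide box. Origin at the centre of its base.
- standoff: Bystander: brass threaded standoff, 18 mm across, 40 mm tall, standing close beside the narrow box. Origin at the centre of its base.
- screwdriver: Bystander: screwdriver 170 mm long with black handle, lying between the far ends of the boxes.
- meter: Bystander: white plastic meter 75 x 110 x 32 mm, lying at the far side.
- driver_board: Bystander: green circuit board 60 x 80 mm, lying at the far side.
- syringe: Bystander: dispensing syringe about 150 mm long, lying at the far side.
Mind the look-alikes: they are no part of the job. What is shaped like the wide_box but brown or orange is not meant. Leave any brown or pink look-alike of the wide_cover alone.

How it is judged:
By the outcome, as a careful person would: the job done as asked, in the order asked, and still so for the second after the job is handed in, with the robot touching nothing.
It also fails if it takes over 38 s, if anything falls off the work surface, if the arm or the gripper's body presses on something with over 40 N, if the wrist force passes 120 N, or if a joint passes its speed limit or range.

## Working session

There is one attempt and no reset: what is moved stays moved. The work goes in short steps, Python scripts to look and compute and a tool call to move; the robot and the scene stay as the last step left them, time stands still between calls to the robot, and variables do not carry over. Pictures are saved under pics/ and viewed, at most 10 in all, crops included, and the job is handed in when it is done.

Besides the shell and the picture viewer there is one more tool, called by a JSON object that holds its "op" and its "data". arm_command: Moves the arm, as the interface text tells. Its arguments: {"type":"object","properties":{"plan":{"type":"array","items":{"type":"object","properties":{"dp":{"type":"array","items":{"type":"number"}},"spin":{"type":"number"}}}},"grip":{"type":"number"},"newtons":{"type":"number"}},"required":["plan"]}

```bash
mkdir -p pics; cat > h.py <<'E'
import numpy as np, cv2
from scipy.spatial.transform import Rotation as Rn
from workcell import manip, viewer, finder
def cam(name,obs=None):
    p=viewer.camera_params(name); f=210/np.tan(np.radians(p['vertical_fov'])/2)
    K=np.array([[f,0,p['cx']],[0,f,p['cy']],[0,0,1]]);D=np.array([p['k1'],0,0,0,0])
    if 'R' in p: R=np.array(p['R']);t=np.array(p['t'])
    else:
        T=np.eye(4);T[:3,:3]=Rn.from_quat(obs['ee_rot']).as_matrix();T[:3,3]=obs['position']
        T=np.linalg.inv(T@np.array(p['T_tool_cam']));R=T[:3,:3];t=T[:3,3]
    return K,D,R,t
def proj(X,c):
    K,D,R,t=c
    return cv2.projectPoints(np.array(X,float).reshape(-1,1,3),cv2.Rodrigues(R)[0],t,K,D)[0].reshape(-1,2)
def unproj(px,z,c):
    K,D,R,t=c
    n=cv2.undistortPoints(np.array(px,float).reshape(-1,1,2),K,D).reshape(-1,2)
    d=np.c_[n,np.ones(len(n))]@R; o=-R.T@t; z=np.broadcast_to(z,len(d))
    return o+d*((z-o[2])/d[:,2])[:,None]
E
python3 - <<'E'
from h import *
o=manip.get_obs();print(o)
for n in ['top','scene']: cv2.imwrite(f'pics/{n}0.png',viewer.camera(n))
for th in ['wide_box','wide_cover','wide_tab','narrow_cover','screw_pot','flux_bottle']:
    print(th,[(np.round(d['position'],3).tolist(),round(d['score'],2)) for d in finder.find_in('top',th)], proj([d['position'] for d in finder.find_in('top',th)][:3] or [[0,0,0]],cam('top')).round().tolist())
print(cam('top'))
E
```

```text
{'clock': 0.0, 'joint_pos': array([-1.1506198 ,  0.33290345, -0.06468865,  1.46094698,  0.02159067,
        1.34988197, -0.08852241]), 'joint_velocities': array([-0.00016136, -0.00088699,  0.00253554, -0.00021255,  0.00052374,
       -0.00037062, -0.00058445]), 'tau': array([-3.05705089e-04, -6.25448227e+01,  4.90617170e-02, -3.91603231e+01,
        1.63022988e-02,  9.90345608e-03,  1.17643768e-05]), 'position': array([0.26772696, 0.56461805, 0.40389329]), 'ee_rot': array([ 2.19591028e-01,  9.75591748e-01, -7.10764316e-04, -1.28949231e-04]), 'ft_force': array([ 0.59249632, -0.44124353,  0.54993928]), 'torque': array([0.10826798, 0.04594339, 0.04411325]), 'grasp_force': 0.0, 'grip_width': 1.0007075613580962}
wide_box [([0.274, 0.279, 0.045], 0.91), ([0.77, 0.358, 0.048], 0.75), ([0.551, 0.21, 0.046], 0.69)] [[172.0, 322.0], [150.0, 97.0], [210.0, 192.0]]
wide_cover [([0.532, 0.07, 0.004], 0.97), ([0.563, 0.406, 0.008], 0.94), ([0.507, 0.206, 0.047], 0.89), ([0.55, 0.21, 0.045], 0.49)] [[276.0, 206.0], [126.0, 190.0], [211.0, 212.0]]
wide_tab [([0.784, 0.363, 0.055], 0.66), ([0.548, 0.212, 0.059], 0.46), ([0.29, 0.281, 0.055], 0.45)] [[147.0, 90.0], [209.0, 192.0], [171.0, 315.0]]
narrow_cover [([0.515, -0.225, 0.05], 0.7), ([0.505, 0.206, 0.049], 0.18)] [[414.0, 211.0], [211.0, 212.0]]
screw_pot [([0.534, 0.291, 0.02], 0.57)] [[175.0, 202.0]]
flux_bottle [([0.466, -0.004, 0.048], 0.7), ([0.504, 0.205, 0.051], 0.32)] [[310.0, 232.0], [212.0, 213.0]]
(array([[538.9547595 ,   0.        , 275.71962622],
       [  0.        , 538.9547595 , 209.76909821],
       [  0.        ,   0.        ,   1.        ]]), array([-0.14519754,  0.        ,  0.        ,  0.        ,  0.        ]), array([[ 1.55902939e-02, -9.99875164e-01,  2.56868915e-03],
       [-9.76653046e-01, -1.57786002e-02, -2.14242534e-01],
       [ 2.14256319e-01,  8.31385970e-04, -9.76777118e-01]]), array([0.06158989, 0.51289246, 1.07886242]))
```

View pics/top0.png

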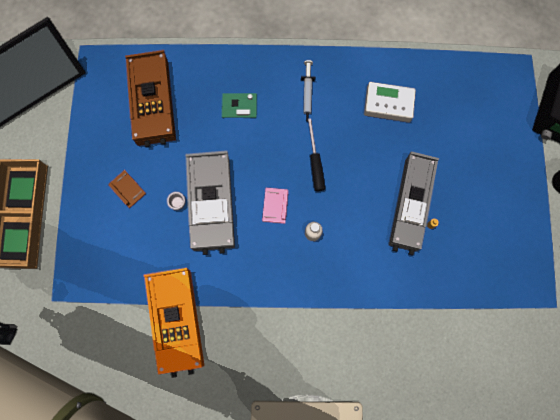

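```bash
python3 -c "
import cv2;i=cv2.imread('pics/top0.png');cv2.imwrite('pics/top0c.png',cv2.resize(i[120:280,140:300],None,fx=3.75,fy=3.75,interpolation=cv2.INTER_CUBIC))"
```

```text
(no output)
```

View pics/top0c.png

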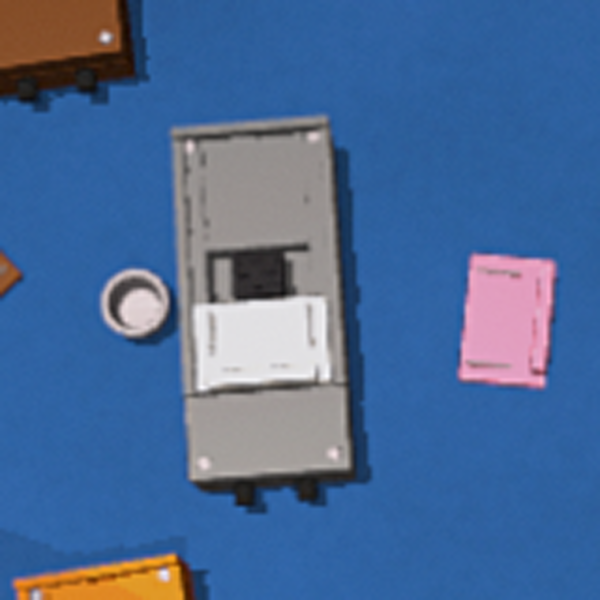

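The grey boxes are at (210,200), which is wide with a white cover 34 px across, and at (415,203), which is narrow. The brown (150,98) and orange (173,320) boxes are decoys, as are the pink and brown covers at (276,206) and (126,190). The target is the wide grey box at (210,200), and the crop confirms it: white cover, black tab in front at about (209,193), sliding off away from the robot.

```bash
python3 - <<'E'
from h import *
c=cam('top')
P=np.array([[172,130],[328,118],[190,481],[352,470]])/3.75+[140,120]-0.4
W=unproj(P,[.055,.055,.048,.048],c);print(W.round(4))
near=(W[2]+W[3])/2;far=(W[0]+W[1])/2
d=(far-near)[:2];L=np.linalg.norm(d);yaw=np.arctan2(d[1],d[0]);dy=(W[0]-W[1]+W[2]-W[3])[:2]
print('len',L,'yaw',yaw,'w',np.linalg.norm(dy)/2,'yaw2',np.arctan2(-dy[0],dy[1]))
u=d/L;org=near[:2]+u*(.0755+(L-.205)/2);print('origin',org)
o=manip.get_obs();M=Rn.from_quat(o['ee_rot']).as_matrix();print(M.round(3))
# target: tool y along box y (or reverse); go above tab, fingertips at z .10
ty=np.array([-u[1],u[0]]);
a=np.arctan2(M[1,1],M[0,1]);b=np.arctan2(ty[1],ty[0]);print('world turn',b-a,'spin=',-(b-a))
T=np.array([*(org+u*.041),.20+.173]);print(T,'dp tool now',(M.T@(T-o['position'])*1000).round(1))
E
```

```text
[[0.6319 0.2671 0.055 ]
 [0.6403 0.177  0.055 ]
 [0.4289 0.2474 0.048 ]
 [0.4368 0.1569 0.048 ]]
len 0.2041848655224805 yaw 0.09739029691449895 w 0.09068485312097269 yaw2 0.08972538295755249
origin [0.50757648 0.20948931]
[[-0.904  0.428  0.   ]
 [ 0.428  0.904  0.   ]
 [ 0.     0.    -1.   ]]
world turn 0.5401669305297965 spin= -0.5401669305297965
[0.5483822  0.21347601 0.373     ] dp tool now [-404.  -197.2   31.7]
```

{"op": "arm_command", "data": {"plan": [{"dp": [-40,-20,0],"spin": 0},{"dp": [-40,-20,0],"spin": 0},{"dp": [-40,-20,0],"spin": 0},{"dp": [-40,-20,0],"spin": 0},{"dp": [-40,-20,0],"spin": 0}], "grip": 1, "newtons": 20}}

```text
clock: 1.2
position: [0.4065, 0.3871, 0.405]
ee_rot: [0.22, 0.976, 0.0, 0.0]
ft_force: [1.7, 1.1, -0.3]
grip_width: 0.142
grasp_force: 0.0
```

{"op": "arm_command", "data": {"plan": [{"dp": [-40,-20,0],"spin": 0},{"dp": [-40,-20,0],"spin": 0},{"dp": [-40,-20,0],"spin": 0},{"dp": [-40,-20,0],"spin": 0},{"dp": [-40,-20,0],"spin": 0}]}}

```text
clock: 1.7
position: [0.5444, 0.211, 0.405]
ee_rot: [0.22, 0.976, 0.0, 0.0]
ft_force: [0.2, 0.5, 0.9]
grip_width: -0.004
grasp_force: 0.0
```

{"op": "arm_command", "data": {"plan": [{"dp": [0,0,0],"spin": -0.135},{"dp": [0,0,0],"spin": -0.135},{"dp": [0,0,0],"spin": -0.135},{"dp": [0,0,0],"spin": -0.135},{"dp": [0,0,0],"spin": 0}]}}

```text
clock: 2.2
position: [0.5435, 0.2126, 0.4048]
ee_rot: [-0.05, 0.999, 0.0, 0.0]
ft_force: [-0.2, -0.4, 0.4]
grip_width: 0.003
grasp_force: 0.0
```

```bash
cat > go.py <<'E'
from h import *
import sys
# usage: bx by z(fingertip) ; prints dp in tool axes and spin
org=np.array([float(v) for v in open('org').read().split()]);yaw=org[2]
u=np.array([np.cos(yaw),np.sin(yaw)]);v=np.array([-u[1],u[0]])
def state():
    o=manip.get_obs();M=Rn.from_quat(o['ee_rot']).as_matrix();tip=o['position']+M[:,2]*.173
    r=tip[:2]-org[:2];print('t',round(o['clock'],2),'tip box x,y,z mm',(np.array([r@u,r@v,tip[2]])*1000).round(1),'yaw err',round(float(np.arctan2(-M[0,1],M[1,1])-yaw),4),'tilt',M[:,2].round(3),'F',o['ft_force'].round(1),'w',o['grip_width'])
    return o,M,tip
def go(bx,by,z):
    o,M,tip=state();T=np.array([*(org[:2]+u*bx+v*by),z]);print('dp',(M.T@(T-tip)*1000).round(1))
E
echo "0.5076 0.2095 0.095" > org
python3 - <<'E'
from go import *
go(.0415,0,.1)
o=manip.get_obs();i=viewer.camera('wrist');c=cam('wrist',o)
B=lambda x,y,z:[*(org[:2]+u*x+v*y),z]
pts=[B(.0545,.015,.054),B(.0545,-.015,.054),B(.0265,.015,.054),B(-.025,.038,.051),B(-.025,-.038,.051),B(.125,.0455,.055),B(.125,-.0455,.055),B(-.075,.0455,.048),B(-.075,-.0455,.048)]
p=proj(pts,c);print(p.round(1).tolist())
cv2.imwrite('pics/w_raw.png',i)
j=i.copy()
for q in p: cv2.circle(j,tuple(int(a) for a in q.round()),2,(0,0,255),-1)
cv2.imwrite('pics/w0.png',cv2.resize(j,(800,600)))
E
```

```text
t 2.2 tip box x,y,z mm [ 36.1  -0.3 231.8] yaw err 0.0044 tilt [ 0.  0. -1.] F [-0.2 -0.4  0.4] w 0.0028236187886398582
dp [ -5.4   0.2 131.8]
[[294.7, 205.4], [268.4, 205.3], [295.2, 181.4], [317.6, 133.6], [246.2, 133.3], [318.7, 261.0], [243.9, 260.7], [326.4, 83.8], [237.8, 83.3]]
```

View pics/w0.png

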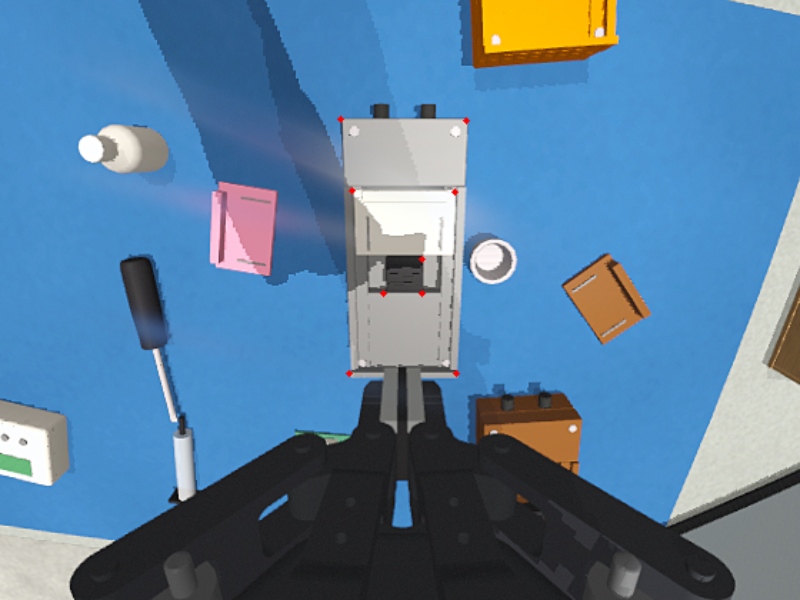

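The model overlay fits within about 2 mm: tab at (403,275), cover on its seat at (403,220). I'll go down onto the tab.

{"op": "arm_command", "data": {"plan": [{"dp": [-6,0,40],"spin": 0.004},{"dp": [0,0,45],"spin": 0},{"dp": [0,0,45],"spin": 0},{"dp": [0,0,38],"spin": 0},{"dp": [0,0,0],"spin": 0}]}}

```text
clock: 2.75
position: [0.5475, 0.2125, 0.2317]
ee_rot: [-0.045, 0.999, -0.002, -0.004]
ft_force: [-0.2, -0.2, 0.2]
grip_width: 0.002
grasp_force: 0.0
```

```bash
python3 - <<'E'
from go import *
go(.042,0,.042)
cv2.imwrite('pics/w1.png',viewer.camera('wrist'))
E
```

```text
t 2.75 tip box x,y,z mm [38.5 -1.3 58.7] yaw err -0.0052 tilt [-0.008 -0.004 -1.   ] F [-0.2 -0.2  0.2] w 0.0015336775485141295
dp [-3.6  1.4 16.7]
```

View pics/w1.png

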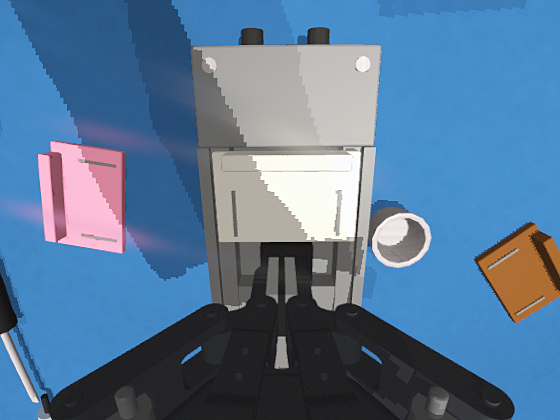

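The fingertips are over the tab at about (283,262), just ahead of the cover edge (row 240). I'll correct by 3 mm and press.

{"op": "arm_command", "data": {"plan": [{"dp": [-3,1,0],"spin": 0},{"dp": [0,0,0],"spin": 0},{"dp": [0,0,4],"spin": 0},{"dp": [0,0,4],"spin": 0},{"dp": [0,0,0],"spin": 0}]}}

```text
clock: 3.3
position: [0.5522, 0.2145, 0.2285]
ee_rot: [-0.047, 0.999, -0.0, -0.0]
ft_force: [-0.4, -0.1, 0.5]
grip_width: -0.001
grasp_force: 0.0
```

```bash
python3 -c "
from go import *
go(.042,0,.042)"
```

```text
t 3.3 tip box x,y,z mm [44.8  0.7 55.5] yaw err -0.0019 tilt [-0. -0. -1.] F [-0.4 -0.1  0.5] w -0.0011372262754150966
dp [ 2.8 -0.7 13.5]
```

{"op": "arm_command", "data": {"plan": [{"dp": [3,-1,3],"spin": 0},{"dp": [0,0,4],"spin": 0},{"dp": [0,0,4],"spin": 0},{"dp": [0,0,2],"spin": 0},{"dp": [0,0,0],"spin": 0}]}}

```text
clock: 3.8
position: [0.5495, 0.2132, 0.2156]
ee_rot: [-0.047, 0.999, -0.0, -0.0]
ft_force: [-0.9, -0.0, 3.0]
grip_width: -0.003
grasp_force: 1.7
```

```bash
python3 -c "
from go import *
go(.042,0,.042)"
```

```text
t 3.8 tip box x,y,z mm [42.  -0.2 42.6] yaw err -0.0018 tilt [-0. -0. -1.] F [-0.9 -0.   3. ] w -0.0032967954257085564
dp [0.  0.2 0.6]
```

Contact is about 4 N, so the tab is moving. I'll press on to its stop.

{"op": "arm_command", "data": {"plan": [{"dp": [0,0,1],"spin": 0},{"dp": [0,0,1],"spin": 0},{"dp": [0,0,0],"spin": 0}]}}

```text
clock: 4.1
position: [0.5496, 0.2132, 0.2154]
ee_rot: [-0.047, 0.999, 0.0, -0.0]
ft_force: [-8.4, -3.5, 22.5]
grip_width: -0.003
grasp_force: 11.0
```

The stop is reached (22 N at fingertip z of 42 mm), so the tab is fully in. I'll lift and go behind the rib.

{"op": "arm_command", "data": {"plan": [{"dp": [0,0,-30],"spin": 0},{"dp": [0,0,-20],"spin": 0},{"dp": [30,0,0],"spin": 0},{"dp": [30,0,0],"spin": 0},{"dp": [30,0,0],"spin": 0}]}}

```text
clock: 4.6
position: [0.4588, 0.2046, 0.2633]
ee_rot: [-0.047, 0.999, -0.0, -0.0]
ft_force: [-0.9, 0.3, -0.6]
grip_width: -0.002
grasp_force: 0.0
```

{"op": "arm_command", "data": {"plan": [{"dp": [0,0,0],"spin": 0},{"dp": [0,0,20],"spin": 0},{"dp": [0,0,10],"spin": 0},{"dp": [0,0,0],"spin": 0}]}}

```text
clock: 5.0
position: [0.4597, 0.2045, 0.2322]
ee_rot: [-0.047, 0.999, -0.001, -0.001]
ft_force: [0.3, 0.4, 0.6]
grip_width: 0.0
grasp_force: 0.0
```

```bash
python3 - <<'E'
from go import *
go(-.044,0,.052)
cv2.imwrite('pics/w2.png',viewer.camera('wrist'))
E
```

```text
t 5.0 tip box x,y,z mm [-48.6  -0.6  59.2] yaw err -0.002 tilt [-0.002 -0.002 -1.   ] F [0.3 0.4 0.6] w 1.00890023229152e-05
dp [-4.7  0.6  7.2]
```

View pics/w2.png

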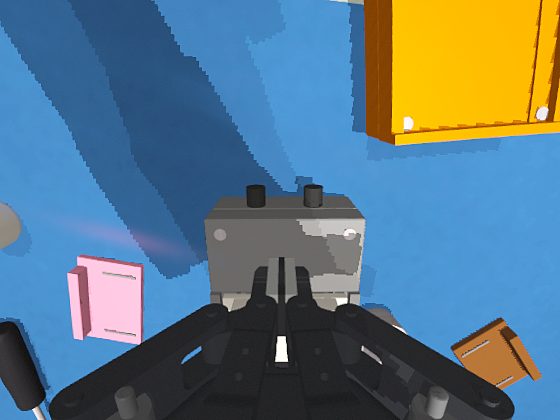

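The fingertips are over the rear deck at about (283,262), behind the rib. I'll lower to 52 mm and approach.

{"op": "arm_command", "data": {"plan": [{"dp": [0,0,4],"spin": 0},{"dp": [0,0,3],"spin": 0},{"dp": [0,0,0],"spin": 0},{"dp": [-6,0,0],"spin": 0},{"dp": [-4,0,0],"spin": 0}]}}

```text
clock: 5.55
position: [0.4705, 0.2059, 0.227]
ee_rot: [-0.047, 0.999, 0.0, 0.0]
ft_force: [-0.1, 0.2, 0.1]
grip_width: -0.002
grasp_force: 0.0
```

```bash
python3 -c "
from go import *
go(.041,0,.052)"
```

```text
t 5.55 tip box x,y,z mm [-37.1  -0.   54. ] yaw err -0.0018 tilt [ 0.001  0.    -1.   ] F [-0.1  0.2  0.1] w -0.0019426281183117936
dp [-78.1   0.2   2.1]
```

{"op": "arm_command", "data": {"plan": [{"dp": [-3,0,1],"spin": 0},{"dp": [-4,0,1],"spin": 0},{"dp": [-5,0,0],"spin": 0},{"dp": [-5,0,0],"spin": 0},{"dp": [-5,0,0],"spin": 0}]}}

```text
clock: 6.05
position: [0.4922, 0.2078, 0.2247]
ee_rot: [-0.047, 0.999, 0.0, 0.0]
ft_force: [-0.1, 0.8, -0.1]
grip_width: -0.001
grasp_force: 0.2
```

{"op": "arm_command", "data": {"plan": [{"dp": [-5,0,0],"spin": 0},{"dp": [-5,0,0],"spin": 0},{"dp": [-5,0,0],"spin": 0},{"dp": [-5,0,0],"spin": 0}]}}

```text
clock: 6.45
position: [0.5121, 0.2097, 0.2247]
ee_rot: [-0.047, 0.999, 0.0, 0.0]
ft_force: [0.0, -0.0, -0.1]
grip_width: -0.001
grasp_force: 0.2
```

```bash
python3 - <<'E'
from go import *
go(.041,0,.052)
cv2.imwrite('pics/s1.png',viewer.camera('top')[120:280,140:300].repeat(3,0).repeat(3,1))
E
```

```text
t 6.45 tip box x,y,z mm [ 4.5 -0.2 51.7] yaw err -0.0018 tilt [ 0.  0. -1.] F [ 0.  -0.  -0.1] w -0.0012144629634401585
dp [-36.5   0.2  -0.3]
```

View pics/s1.png

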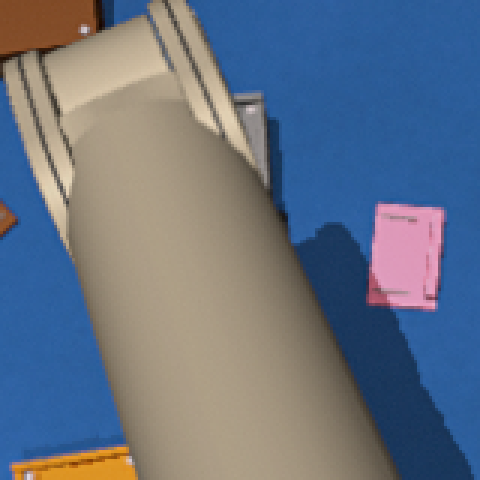

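The arm hides the box from above. The forces are tiny, as expected for a 90 g cover sliding, so I'll continue.

{"op": "arm_command", "data": {"plan": [{"dp": [-5,0,0],"spin": 0},{"dp": [-5,0,0],"spin": 0},{"dp": [-5,0,0],"spin": 0},{"dp": [-5,0,0],"spin": 0},{"dp": [-5,0,0],"spin": 0}]}}

```text
clock: 7.0
position: [0.537, 0.2121, 0.2247]
ee_rot: [-0.047, 0.999, 0.0, -0.0]
ft_force: [-1.4, 0.4, -0.2]
grip_width: -0.004
grasp_force: 0.4
```

{"op": "arm_command", "data": {"plan": [{"dp": [-5,0,0],"spin": 0},{"dp": [-4,0,0],"spin": 0},{"dp": [-2,0,0],"spin": 0},{"dp": [0,0,0],"spin": 0}]}}

```text
clock: 7.4
position: [0.5478, 0.213, 0.2247]
ee_rot: [-0.047, 0.999, 0.0, 0.0]
ft_force: [-0.0, 0.9, 0.8]
grip_width: -0.005
grasp_force: 0.0
```

{"op": "arm_command", "data": {"plan": [{"dp": [8,0,0],"spin": 0},{"dp": [8,0,0],"spin": 0},{"dp": [0,0,-30],"spin": 0},{"dp": [0,0,-40],"spin": 0},{"dp": [0,0,-40],"spin": 0}]}}

```text
clock: 7.9
position: [0.5305, 0.2114, 0.3357]
ee_rot: [-0.047, 0.999, -0.0, -0.001]
ft_force: [0.3, 0.3, 0.3]
grip_width: 0.0
grasp_force: 0.0
```

```bash
python3 - <<'E'
from go import *
state()
cv2.imwrite('pics/w3.png',viewer.camera('wrist'))
E
```

```text
t 7.9 tip box x,y,z mm [ 22.8  -0.3 162.7] yaw err -0.0015 tilt [-0.001 -0.    -1.   ] F [0.3 0.3 0.3] w 0.00041419834285363216
```

View pics/w3.png

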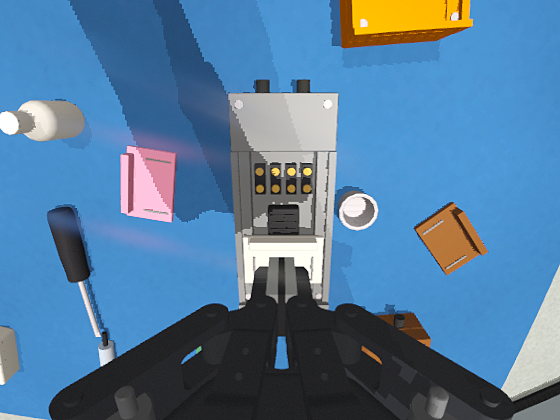

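The terminals (283,178) are uncovered, the tab (283,218) is in, and the cover (283,260) sits straight in the run-out. I'll back off for a clear check.

{"op": "arm_command", "data": {"plan": [{"dp": [0,0,-30],"spin": 0},{"dp": [40,0,-20],"spin": 0},{"dp": [40,0,0],"spin": 0},{"dp": [0,0,0],"spin": 0},{"dp": [0,0,0],"spin": 0}]}}

```text
clock: 8.45
position: [0.4509, 0.204, 0.3849]
ee_rot: [-0.047, 0.999, 0.0, 0.0]
ft_force: [1.5, -0.6, 0.1]
grip_width: -0.001
grasp_force: 0.0
```

```bash
python3 - <<'E'
from go import *
state()
i=viewer.camera('scene');c=cam('scene')
B=lambda x,y,z:[*(org[:2]+u*x+v*y),z]
q=proj([B(.03,0,.05)],c)[0].astype(int);print(q)
x0,y0=max(q[0]-80,0),max(q[1]-60,0)
cv2.imwrite('pics/s2.png',cv2.resize(i[y0:y0+120,x0:x0+160],(800,600),interpolation=cv2.INTER_CUBIC))
E
```

```text
t 8.45 tip box x,y,z mm [-5.680e+01  1.000e-01  2.119e+02] yaw err -0.0007 tilt [ 0.001  0.001 -1.   ] F [ 1.5 -0.6  0.1] w -0.0013254872753511247
[335 246]
```

View pics/s2.png

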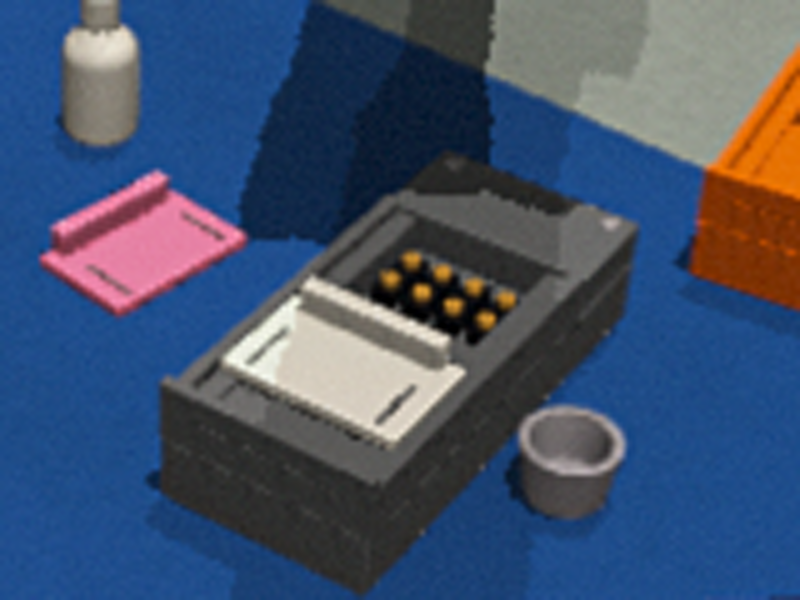

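The cover (345,365) lies flat in the run-out, the terminals (445,290) are open, and the pot and bottle are untouched.

```bash
python3 -c "
from workcell import manip
print(manip.hand_in())"
```

```text
the job is handed in; nothing more can be done
None
```

The wide grey box is open: its tab is fully in, the terminals are uncovered, the cover lies flat in the run-out, and the job was handed in at about 8.5 s with the robot clear and nothing else touched.

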